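Refit the sprung idler roller of a bottle roller

TASK

The lab's bottle roller is missing its idler roller, which lies on the white rest. Fit it back between the two bearing blocks on the empty line, its long sprung pin towards the tall block: press the sprung pin in to get the roller between the blocks, bring it down to the recesses by feel, and let it spring out so that both end pins sit fully home in their recesses and the roller is held level by them alone. Work gently, never forcing the roller or the machine, and leave the glassware and the tip box where they are.

Things in the scene. Friction and masses are not known exactly. Their poses are not given: they have to be found in the camera images.
- idler_center (a point): Loose idler roller lying level in the rest, its axis 65 mm above the table: aluminium barrel 28 mm in diameter, 188 mm long, 0.2 to 0.4 kg; two black rubber bands 78 mm either side of the middle, 29 mm over them. Point: on the axis, half-way along the barrel. Its y axis runs along the roller to the sprung pin, z is up at the start. The middle 110 mm of the barrel is free to grasp.
- sprung_end (a point): Centre of the barrel's end face at the roller's +y end (94 mm from its middle). The steel sprung pin, 10 mm in diameter, smooth round nose that slides easily (friction about 0.25), stands 20 mm out from here along +y when free and can be pushed in flush: 3 N to start it, 0.35 N more per mm, 10 N when flush. Pushed farther, the barrel's end hits hard.
- fixed_end (a point): Centre of the barrel's end face at the roller's -y end (94 mm from its middle). A rigid steel pin, 10 mm in diameter, round nose, stands 6 mm out from here along -y.
- plunger (a joint): How far the sprung pin is pushed into the barrel, m: 0 fully out, 0.020 flush. About 0.002 in the finished state.
- bottle_roller: The bottle roller, fixed to the bench: white base 160 (x) x 276 (y) x 34 mm. On it grey bearing blocks 24 mm thick, 46 mm wide; the ones at +x carry a black driven roller, those at -x are the empty idler line. Blocks and driven roller together are set higher or lower by a height setting that is not known (24 mm range). Origin: centre of the underside; z up.
- idler_place (a point): Middle of the empty idler line, 200 mm clear between the blocks' inner faces (at y = +100 tall and -100 mm low block, in this frame; x points to the driven roller, 28 mm in diameter, axis at x = +90 mm). 80 mm above the bench, the middle of the height setting. Fully home, the barrel's -y end lies against the low block: its middle is then at y = -6 mm here.
- tall_recess (a point): On the tall block's inner face, at the middle of the height setting. The real recess, a round hole 13 mm wide and 6 mm deep along y, has its centre at this x and y but 12 mm lower to 12 mm higher: find it by feel. The face is plain and smooth above the recess; the block's top is 74 mm above the recess's centre.
- low_recess (a point): On the low block's inner face, at the middle of the height setting. The real recess, a round hole 13 mm wide and 6 mm deep along -y, is at exactly the same height as the tall block's, so 12 mm lower to 12 mm higher than this point. The block's top is 14 mm above the recess's centre.
- rest: White plastic rest, fixed: a foot 90 x 170 x 10 mm with two V saddles (12 mm thick, 62 mm either side of its middle along its y axis, tips about 68 mm high), in which the roller lies along the rest's y axis. Origin: centre of the underside.
- reagent: Bystander: amber bottle, 68 mm in diameter, 130 mm high. Origin: centre of the underside.
- beaker: Bystander: glass beaker, 72 mm in diameter, 90 mm high. Origin: centre of the underside.
- tipbox: Bystander: grey open tip box, 85 x 120 x 50 mm. Origin: centre of the underside.
There are look-alikes about, which are no part of the job. Of the things that look like the part that bears idler_center, the smallest one is meant.

How it is judged:
By the outcome, as a careful person would: the job done as asked, in the order asked, and still so for the second after the job is handed in, with the robot touching nothing.
It also fails if it takes over 72 s, if anything falls off the work surface, if the arm or the gripper's body presses on something with over 40 N, if the wrist force passes 120 N, or if a joint passes its speed limit or range.

ROBOT

A 7-joint arm with a two-finger parallel gripper is mounted at the origin on the work surface. World frame = base frame: x ahead of the robot, y to its left, z up, the work surface at z = 0. Lengths are in m, angles in rad, forces in N, time in s.
With the tool pointing down it reaches from about 0.4 to 0.9 m from the base axis. Payload 5.6 kg.
Tool frame: the origin (TCP) lies midway between the tips of the shut fingers; the grasp point (between the pads) lies 19 mm behind it; x points along the fingers, z is the direction in which the jaws open and shut, and the axes are right-handed (so a half turn about x gives the same grasp; the last joint's range is limited). The gripper opens to 92 mm and grips with 3 to 60 N. Pads are 20 mm wide; open, the fingers measure 128 mm over their backs; the gripper's body (75 mm by 189 mm) begins 69 mm behind the grasp point.
Start: joints at [1.174, 0.468, -0.012, 1.603, 0.006, 1.071, -0.056], TCP at [0.225, -0.61, 0.215] pointing down, gripper open.
Joint ranges: [-2.53, 2.53], [-0.31, 2.02], [-1.57, 1.55], [0.28, 2.44], [-1.29, 4.43], [0.15, 1.84], [-2.92, 2.92]. Speed limits (rad/s): [2.57, 2.57, 3.14, 3.14, 3.14, 3.14, 3.14].

INTERFACE

Orientations are given as a rotation vector (axis times angle).
In Python, from cell import arm, vision, models gives the robot as it stands. Calls block until the motion is done:
- arm.reach(position, orientation): joint-space move of the TCP to a pose.
- arm.servo_line(position, v=0.15, frame=None, max_force=None): straight line of the TCP; frame=None keeps the orientation; v is the mean speed in m/s. With max_force (N) it stops when the force on the tool has changed by that much, and returns True; else False.
- arm.goto_joints(angles): joint-space move.
- arm.set_gripper(opening, grasp_force=None): finger opening in m; grasp_force is the grip in N (None keeps the last); returns when the fingers have stopped.
- arm.wait(seconds).
- arm.ik(position, orientation): joint angles nearest the present ones, or None.
- arm.sense(): the state.
- vision.capture(name): name is "scene" or "top" or "wrist"; returns a dict with "frame" (480x640x3 uint8, blue, green, red), "fov_y" (degrees; the focal length in pixels is half the picture's height over the tangent of half this angle, whatever the lens; pixels are square), "cx", "cy" (the principal point, pixels), "origin" and "rotation" of the camera in the world; the wrist camera has in their place "mount" (4x4, takes a point from camera to tool coordinates, whose origin is the TCP and whose axes are the tool frame's). Camera axes: x right, y up, looking along -z (the intrinsics and any distortion apply to the point x, -y, -z); pixel columns grow to the right and rows downward; lengths in m; the calibration is good to about 2 mm. A picture is of the moment at which its call begins: read the wrist's pose just before it. There is no depth.
A pose or a line that the arm cannot do raises arm.MotionError and nothing moves.
- arm.close_job(): hands the job in, once; it reports no verdict.
Trained networks look in the newest picture that a camera, given by its name, has taken for a name from the list of things; names that differ only in an ending like _2 or _b are one class to them, and where a whole thing is asked for, a point or a joint stands for the part that bears it (a point fixed in the world has none). Each returns a list of dicts, best first, with "score" (0 to 1); they miss things now and then, are a little off and sometimes report something else, mostly with a low value. They report only what shows in the picture. A call takes as long as a camera call. They do not tell look-alikes from the thing itself.
- models.search_frame(thing, camera): "centre" ([x, y, z] in m, in world coordinates, good to about 4 mm: the middle of the surface that is visible of it).
- models.regions_of(thing, camera): "region" (480x640 bool, what is visible of it).
The state is a dict: "t": time; "q": joint angles; "joint_velocities": joint speeds; "joint_efforts": joint torques, N m; "tool_pos": TCP position; "orientation": TCP orientation; "ft_force": force on the tool from outside, world axes, zero at the start; "torque": the same for the moment, N m; "gripper_width": finger opening in m.
Only numpy, scipy, OpenCV 4.12 (cv2) and the standard library are available. Lean on these libraries where they do the work, as an engineer would, in place of code of your own. Each camera call takes 0.05 s, during which the arm holds its last target. There are 200 camera calls.

## Working session

There is one attempt and no reset: what is moved stays moved. The work goes in short steps, each a Python script; the robot and the scene stay as the last script left them, time stands still between calls to the robot, and variables do not carry over. Pictures are saved under pics/ and viewed, about 8 in all and at most 12, crops included, and the job is handed in when it is done.

```bash
ls; mkdir -p pics; python3 - <<'E'
from cell import arm, vision, models
import cv2, numpy as np
for c in ["scene","top"]:
    d=vision.capture(c); cv2.imwrite(f"pics/{c}1.png",d["frame"])
    print(c,{k:(np.round(v,4).tolist() if not isinstance(v,str) else v) for k,v in d.items() if k!="frame"})
    for t in ["idler_center","sprung_end","fixed_end","bottle_roller","rest","idler_place","tall_recess","low_recess","reagent","beaker","tipbox"]:
        try: print(t,[(np.round(r["centre"],3).tolist(),round(r["score"],2)) for r in models.search_frame(t,c)])
        except Exception as e: print(t,repr(e))
s=arm.sense();print(s["t"],s["tool_pos"],s["orientation"],s["gripper_width"])
E
```

```text
pics
scene {'fov_y': 42.4509, 'cx': 315.3838, 'cy': 244.4631, 'origin': [1.5268, 0.1903, 1.2257], 'rotation': [0.5491, 0.5654, 1.5844]}
idler_center [([0.328, 0.319, 0.029], 0.79), ([0.53, 0.589, 0.038], 0.79), ([0.547, 0.231, 0.07], 0.58)]
sprung_end [([0.528, 0.593, 0.035], 0.9), ([0.546, 0.232, 0.076], 0.65), ([0.325, 0.325, 0.036], 0.65)]
fixed_end [([0.544, 0.226, 0.076], 0.97), ([0.53, 0.583, 0.034], 0.77), ([0.327, 0.322, 0.031], 0.74)]
bottle_roller [([0.543, -0.172, 0.034], 0.73), ([0.79, -0.02, 0.054], 0.57)]
rest [([0.549, 0.23, 0.072], 0.73), ([0.554, 0.229, 0.009], 0.58)]
idler_place [([0.545, -0.174, 0.036], 0.6)]
tall_recess [([0.546, -0.168, 0.033], 0.85)]
low_recess [([0.548, -0.17, 0.034], 0.62)]
reagent [([0.798, -0.15, 0.082], 0.75)]
beaker [([0.791, -0.019, 0.055], 0.71)]
tipbox [([0.783, 0.197, 0.034], 0.86)]
top {'fov_y': 52.9269, 'cx': 322.3876, 'cy': 243.7726, 'origin': [0.4464, 0.1315, 1.1753], 'rotation': [0.0599, -0.1025, -1.5472]}
idler_center [([0.536, 0.228, 0.079], 0.85), ([0.511, 0.578, 0.034], 0.83), ([0.307, 0.316, 0.038], 0.72)]
sprung_end [([0.313, 0.314, 0.03], 0.88), ([0.538, 0.224, 0.073], 0.7), ([0.51, 0.577, 0.035], 0.7)]
fixed_end [([0.308, 0.319, 0.036], 0.88), ([0.541, 0.233, 0.076], 0.84), ([0.51, 0.579, 0.037], 0.79), ([0.525, 0.228, 0.011], 0.16)]
bottle_roller [([0.503, -0.18, 0.032], 0.94)]
rest [([0.764, -0.142, 0.088], 0.57), ([0.525, 0.23, 0.013], 0.55)]
idler_place [([0.498, -0.18, 0.033], 0.86)]
tall_recess [([0.499, -0.18, 0.035], 0.74), ([0.536, 0.227, 0.082], 0.37)]
low_recess [([0.504, -0.18, 0.031], 0.58)]
reagent [([0.764, -0.143, 0.086], 0.7)]
beaker [([0.817, -0.018, 0.049], 0.71)]
tipbox [([0.785, 0.198, 0.022], 0.7)]
1.2 [ 0.22515084 -0.60977521  0.21460616] [ 0.94475345  1.35601806 -0.94486636] 0.09198449245970909
```

View pics/scene1.png

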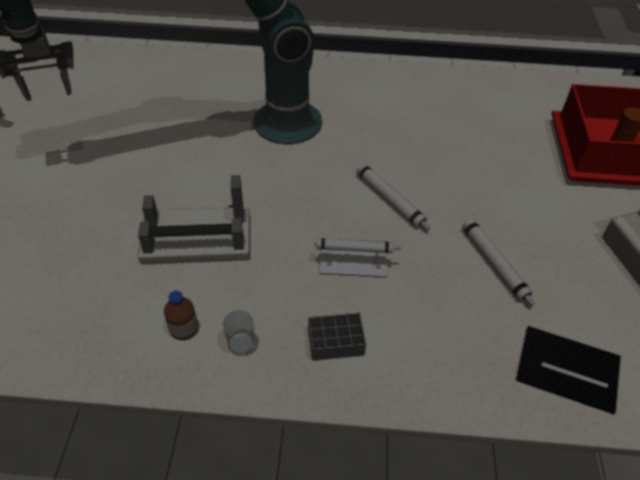

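View pics/top1.png

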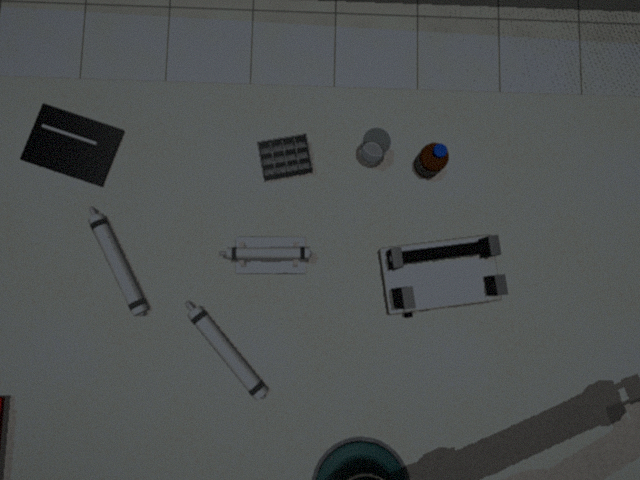

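```bash
cat > h.py <<'E'
from cell import arm, vision, models
import cv2, numpy as np
from scipy.spatial.transform import Rotation as Ro
def ori(yaw=0., pitch=0.):
    """tool down, jaws opening along world x turned by yaw (roller axis = world y turned by yaw)"""
    R=np.array([[0,0,1.],[0,1,0],[-1,0,0]])   # cols: tool x=-z, y=y, z=x
    return (Ro.from_euler('z',yaw)*Ro.from_euler('x',pitch)*Ro.from_matrix(R)).as_rotvec()
def snap(c,fn=None,gain=2.2):
    s=arm.sense(); d=vision.capture(c)
    if c=="wrist":
        T=np.eye(4);T[:3,:3]=Ro.from_rotvec(s["orientation"]).as_matrix();T[:3,3]=s["tool_pos"]
        T=T@np.array(d["mount"]); d["R"]=T[:3,:3]; d["o"]=T[:3,3]
    else: d["R"]=Ro.from_rotvec(d["rotation"]).as_matrix(); d["o"]=np.array(d["origin"])
    d["f"]=240/np.tan(np.radians(d["fov_y"])/2)
    if fn: cv2.imwrite("pics/"+fn,np.clip(d["frame"]*gain,0,255).astype(np.uint8))
    return d
def proj(d,P):
    p=(np.atleast_2d(P)-d["o"])@d["R"]
    return np.c_[d["cx"]+d["f"]*p[:,0]/-p[:,2], d["cy"]-d["f"]*p[:,1]/-p[:,2]]
def back(d,px,z):
    px=np.atleast_2d(px).astype(float)
    r=np.c_[(px[:,0]-d["cx"])/d["f"],-(px[:,1]-d["cy"])/d["f"],-np.ones(len(px))]@d["R"].T
    return d["o"]+r*((z-d["o"][2])/r[:,2])[:,None]
def F():
    s=arm.sense(); return np.round(np.r_[s["t"],s["tool_pos"],s["ft_force"],s["torque"]],4).tolist()
E
python3 - <<'E'
from h import *
import pickle
arm.reach([0.50,-0.18,0.40],ori())
d=snap("wrist","w_mach.png"); print("mount",np.round(d["mount"],4).tolist(),d["fov_y"],d["cx"],d["cy"],d["o"]); 
print(d.keys())
print(F(), arm.sense()["q"])
pickle.dump(d,open("dm.pkl","wb"))
arm.reach([0.53,0.23,0.33],ori())
d=snap("wrist","w_rest.png"); pickle.dump(d,open("dr.pkl","wb")); print(F(),arm.sense()["q"])
E
```

```text
mount [[0.0013, 0.2599, -0.9656, -0.1703], [0.001, 0.9656, 0.2599, 0.0723], [1.0, -0.0013, 0.001, -0.0002], [0.0, 0.0, 0.0, 1.0]] 61.56633903569361 321.332524703232 234.76177192405618 [ 0.49973038 -0.10931263  0.56964173]
dict_keys(['frame', 'fov_y', 'cx', 'cy', 'mount', 'R', 'o', 'f'])
[3.2083, 0.4996, -0.1815, 0.3993, -0.0975, 0.4515, 0.3011, -0.0518, -0.0992, 0.041] [ 0.71489311  0.16970876 -0.49322113  1.61234289  0.08142995  1.38123828
  0.20953902]
[4.8, 0.5308, 0.2285, 0.33, -0.5437, -0.2518, 0.3455, -0.0129, -0.0888, 0.0253] [ 0.1851963   0.37710521 -0.84879588  1.60274527  0.29208749  1.29450698
 -0.71174028]
```

View pics/w_mach.png

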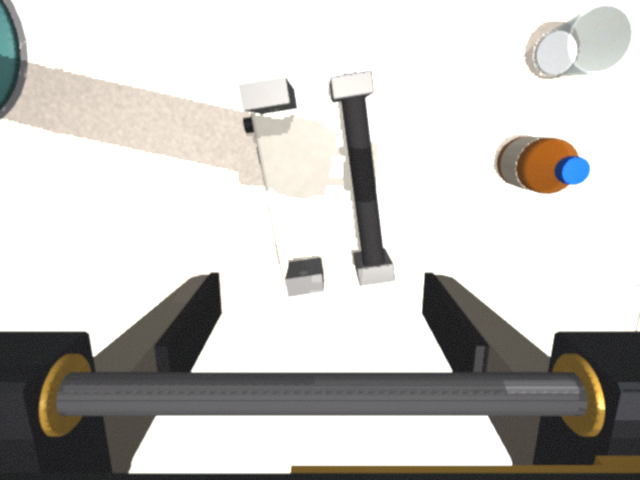

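View pics/w_rest.png

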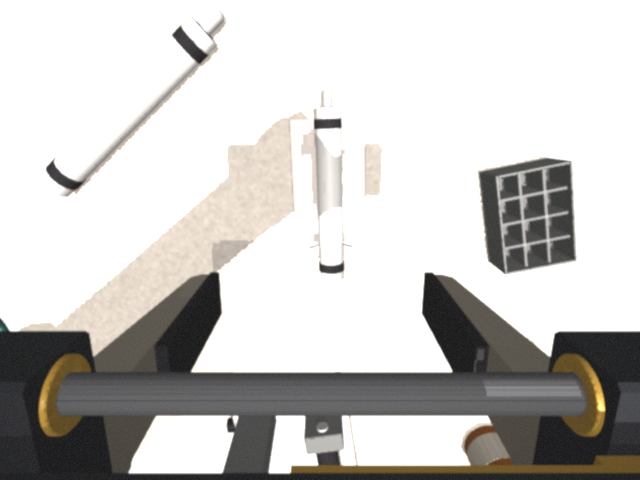

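```bash
python3 - <<'E'
import pickle,cv2,numpy as np
a=pickle.load(open("dm.pkl","rb"))["frame"][60:310,230:410]; b=pickle.load(open("dr.pkl","rb"))["frame"][70:320,270:400]
def eq(i):
    l=cv2.cvtColor(i,cv2.COLOR_BGR2LAB); l[...,0]=cv2.createCLAHE(2,(3,3)).apply(l[...,0]); return cv2.cvtColor(l,cv2.COLOR_LAB2BGR)
o=np.hstack([cv2.resize(eq(x),None,fx=2.4,fy=2.4,interpolation=cv2.INTER_CUBIC) for x in (a,b)])
print(o.shape); cv2.imwrite("pics/z1.png",o)
E
```

```text
(600, 744, 3)
```

View pics/z1.png

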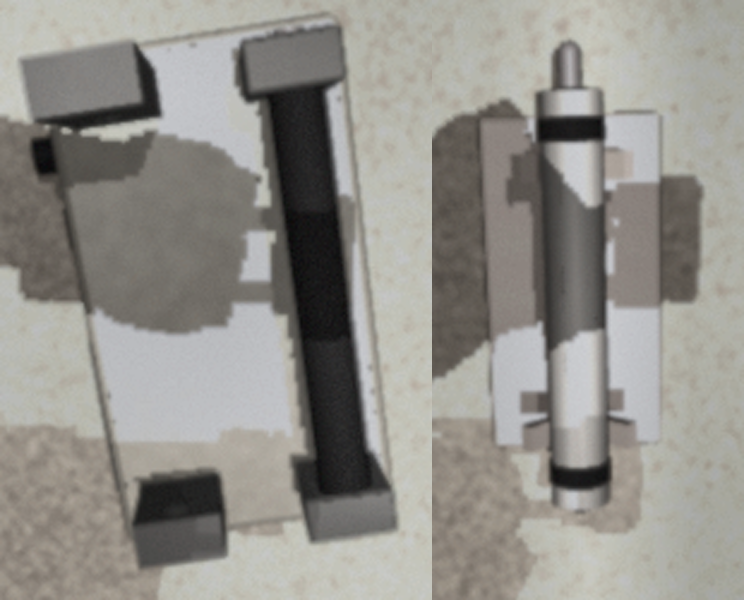

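```bash
python3 - <<'E'
from h import *
import pickle
from scipy.optimize import least_squares
m=pickle.load(open("dm.pkl","rb")); r=pickle.load(open("dr.pkl","rb"))
# roller: centreline ends
q=np.array([[570.5,90],[579,508]]); q=np.c_[270+(q[:,0]-432)/2.4,70+q[:,1]/2.4]
P=back(r,q,0.065+0.010); P2=back(r,q,0.079); print("ends",P.round(4).tolist(),P2.round(4).tolist())
for p in(P,P2):
    dd=p[0]-p[1]; print("len",np.linalg.norm(dd),"yaw",np.degrees(np.arctan2(-dd[0],dd[1])),"mid",p.mean(0))
# machine
ob=[]  # (X,Y, model point lambda(zr,xo))
T=74e-3;L=14e-3
def pts(p):
    x,y,yaw,zr,xo,hd=p
    i=xo; dr=xo+.09
    M=[]
    for sx,sy in((-1,1),(1,1),(1,0),(-1,0)): M.append([i+sx*.023,.1+.024*sy,zr+T])
    for sx,sy in((-1,0),(1,0),(1,1),(-1,1)): M.append([i+sx*.023,-.1-.024*sy,zr+L])
    for sx,sy in((-1,1),(1,1),(1,0),(-1,0)): M.append([dr+sx*.023,.1+.024*sy,zr+hd])
    for sx,sy in((-1,0),(1,0),(1,1),(-1,1)): M.append([dr+sx*.023,-.1-.024*sy,zr+hd])
    M.append([.08,.138,.034])
    M=np.array(M); c,s=np.cos(yaw),np.sin(yaw)
    return np.c_[x+c*M[:,0]-s*M[:,1],y+s*M[:,0]+c*M[:,1],M[:,2]]
Z=np.array([[22,60],[132,42],[143,102],[38,122],[133,522],[224,511],[226,553],[138,566],[240,42],[338,28],[345,80],[250,98],[305,495],[390,480],[396,527],[312,542],[340,15]],float)
U=np.c_[230+Z[:,0]/2.4,60+Z[:,1]/2.4]
f=lambda p:(proj(m,pts(p))-U).ravel()
s=least_squares(f,[.5,-.18,.1,.08,-.045,.014],loss='soft_l1')
print(s.x.round(4),np.degrees(s.x[2])); print(f(s.x).reshape(-1,2).round(1).tolist())
E
```

```text
ends [[0.5367, 0.319, 0.075], [0.5412, 0.1314, 0.075]] [[0.5366, 0.3189, 0.079], [0.5411, 0.133, 0.079]]
len 0.18770127450717153 yaw 1.3819145029059292 mid [0.53896855 0.22519775 0.075     ]
len 0.18593582040460685 yaw 1.3819145029059188 mid [0.53889092 0.2259108  0.079     ]
[ 0.5022 -0.1836  0.151   0.0833 -0.0418  0.0098] 8.65140968132518
[[-0.1, 0.2], [1.0, -0.0], [0.8, 0.9], [-1.8, 0.1], [-0.1, 0.5], [-1.7, -0.2], [0.4, 0.1], [1.1, -0.2], [0.2, 0.3], [0.6, -0.6], [0.2, 0.4], [-0.9, -0.5], [-0.6, 0.3], [0.5, 1.3], [0.1, -0.5], [-1.1, -1.6], [-0.2, -2.0]]
```

```bash
python3 - <<'E'
from h import *
import pickle
o=ori(np.radians(1.4)); c=np.array([.539,.2255,0])
arm.reach(c+[0,0,.14],o)
print(arm.servo_line(c+[0,0,.046],v=.06,max_force=8))
print(F())
arm.set_gripper(.03,5) if False else arm.set_gripper(0.0,6); print("w",arm.sense()["gripper_width"],F())
arm.servo_line(c+[0,0,.060],v=.03); print(F())
arm.set_gripper(0.0,45); print("w",arm.sense()["gripper_width"],F())
arm.servo_line(c+[0,0,.22],v=.12); print(F())
d=snap("wrist","w_held.png",1.0); pickle.dump(d,open("dh.pkl","wb"))
yaw=.151; I=np.array([.4609,-.1899]); 
arm.reach([I[0],I[1],.30],ori(yaw)); arm.wait(.3); print(F(),arm.sense()["q"])
d=snap("wrist","w_over.png",1.0); pickle.dump(d,open("do.pkl","wb"))
E
python3 - <<'E'
import cv2,numpy as np
a=cv2.imread("pics/w_held.png");b=cv2.imread("pics/w_over.png")
cv2.imwrite("pics/z2.png",np.hstack([a[:, 140:500],b[:,140:500]]))
E
```

```text
False
[7.3, 0.5392, 0.2256, 0.0464, 0.3197, -0.3052, 1.2373, 0.0151, -0.0634, -0.011]
w 0.027625641980426757 [8.2833, 0.5397, 0.2255, 0.0461, 2.9789, 0.336, -1.3876, 0.0142, -0.6989, -0.0345]
[8.9, 0.5389, 0.2254, 0.06, -0.3228, -0.61, -3.3404, -0.1127, -0.0832, -0.0179]
w 0.027111467331262122 [9.1167, 0.5388, 0.2254, 0.0598, 0.1993, -0.7232, -3.6785, -0.0634, -0.091, -0.0122]
[10.6, 0.5386, 0.2252, 0.2191, 0.1188, 0.3079, -3.7277, -0.0764, -0.0982, 0.0445]
[12.5333, 0.4611, -0.1893, 0.2999, -0.0901, 0.0959, -4.0156, -0.0714, -0.0695, 0.0228] [ 1.05660869  0.22570007 -0.8384872   1.82200885  0.18118209  1.1733489
  0.31226568]
```

View pics/z2.png

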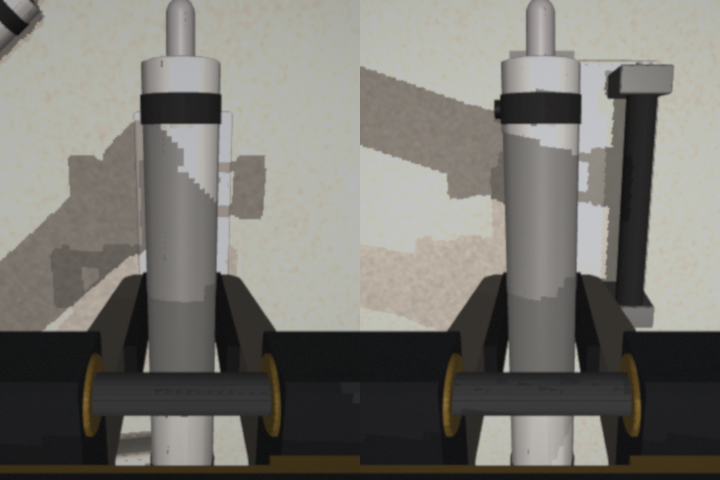

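```bash
python3 - <<'E'
from h import *
import pickle
yaw=.151; I=np.array([.4609,-.1899]); ax=np.array([np.cos(yaw),np.sin(yaw)]); ay=np.array([-ax[1],ax[0]])
D=[]
for k,off in enumerate((-.085,.085)):
    p=I+off*ax-.07*ay
    arm.reach([p[0],p[1],.32],ori(yaw)); arm.wait(.3)
    D.append(snap("wrist")); print(F(), D[-1]["frame"].shape)
pickle.dump(D,open("do2.pkl","wb"))
h0=pickle.load(open("dh.pkl","rb"))
def eq(i):
    l=cv2.cvtColor(i,cv2.COLOR_BGR2LAB); l[...,0]=cv2.createCLAHE(2,(3,3)).apply(l[...,0]); return cv2.cvtColor(l,cv2.COLOR_LAB2BGR)
# predicted positions of block centres to set crops
for d in D:
    print([proj(d,[*(I+y*ay),z]).round(0).tolist()[0] for y,z in((.1,.157),(-.1,.097))])
A=eq(D[0]["frame"])[0:340,320:520]; B=eq(D[1]["frame"])[0:340,120:320]
cv2.imwrite("pics/z3.png",np.hstack([cv2.resize(x,None,fx=1.76,fy=1.76,interpolation=cv2.INTER_CUBIC) for x in (A,B)]))
E
```

```text
[13.4583, 0.3879, -0.2711, 0.3199, 0.784, 0.0956, -3.877, -0.0848, -0.1592, 0.0659] (480, 640, 3)
[14.525, 0.5549, -0.247, 0.3205, 0.8669, -0.545, -3.14, -0.0217, -0.0759, -0.0049] (480, 640, 3)
[[437.0, -9.0], [405.0, 233.0]]
[[208.0, -12.0], [239.0, 230.0]]
```

View pics/z3.png

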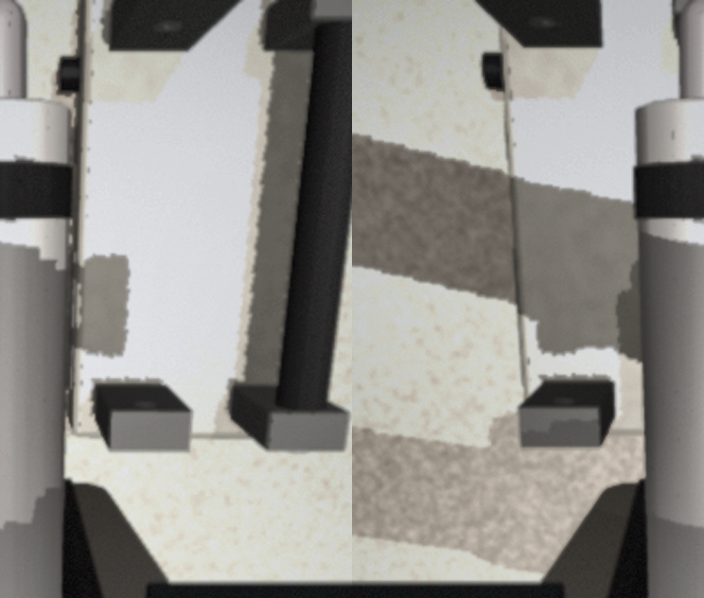

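```bash
cat > fit.py <<'E'
from h import *
import pickle
from scipy.optimize import least_squares
m=pickle.load(open("dm.pkl","rb")); A,B=pickle.load(open("do2.pkl","rb"))
def W(p,M):
    M=np.array(M); c,s=np.cos(p[2]),np.sin(p[2])
    return np.c_[p[0]+c*M[:,0]-s*M[:,1],p[1]+s*M[:,0]+c*M[:,1],M[:,2]]
# frame: origin on idler line middle; p=[x,y,yaw,zr,hd,xb]
def model(p):
    zr,hd,xb=p[3:6]; T=zr+.074;L=zr+.014;H=zr+hd;h=.023
    tall=[[-h,.124,T],[h,.124,T],[h,.1,T],[-h,.1,T]]; low=[[-h,-.1,L],[h,-.1,L],[h,-.124,L],[-h,-.124,L]]
    d1=[[.09+a,b,H] for a,b in((-h,.124),(h,.124),(h,.1),(-h,.1))]; d2=[[.09+a,b,H] for a,b in((-h,-.1),(h,-.1),(h,-.124),(-h,-.124))]
    tb=[[-h,.1,.034],[h,.1,.034]]; lb=[[-h,-.1,.034],[h,-.1,.034]]; ho=[[0,.1,zr],[0,-.1,zr]]
    return (tall+low+d1+d2+[[xb+.16,.138,.034]], tb+ho+low+lb, tb+ho+low)
Zm=np.array([[22,60],[132,42],[143,102],[38,122],[133,522],[224,511],[226,553],[138,566],[240,42],[338,28],[345,80],[250,98],[305,495],[390,480],[396,527],[312,542],[340,15]],float)
Um=np.c_[230+Zm[:,0]/2.4,60+Zm[:,1]/2.4]
Za=np.array([[110,48],[187,48],[168,27],[146,404],[110,411],[190,409],[190,450],[112,450],[93,382],[160,380]],float); Ua=np.c_[320+Za[:,0]/1.76,Za[:,1]/1.76]
Zb=np.array([[520,46],[602,46],[543,22],[572,404],[520,408],[600,408],[600,446],[520,446]],float); Ub=np.c_[120+(Zb[:,0]-352)/1.76,Zb[:,1]/1.76]
def res(p,use=(1,1,1)):
    r=[]
    for d,M,U,u in zip((m,A,B),model(p),(Um,Ua,Ub),use):
        if u: r.append(proj(d,W(p,M))-U)
    return r
if __name__=="__main__":
    for use in((1,1,1),(0,1,1),(1,0,0)):
        s=least_squares(lambda p:np.r_[np.concatenate(res(p,use)).ravel(),(p[4]-.012)*100,(p[5]+.035)*100],[.461,-.19,.15,.083,.01,-.035],loss='soft_l1')
        print(use,s.x.round(4),round(np.degrees(s.x[2]),2))
        if use==(1,1,1):
            for q in res(s.x): print(q.round(1).tolist())
    # bias along jaw of held roller
    h0=pickle.load(open("do.pkl","rb"))
E
python3 fit.py
```

```text
(1, 1, 1) [ 0.4606 -0.1894  0.1505  0.0859  0.0081 -0.038 ] 8.62
[[-0.9, -0.6], [0.6, -0.9], [0.3, 0.2], [-2.5, -0.5], [-0.5, 0.9], [-1.9, 0.2], [0.2, 0.5], [0.7, 0.2], [0.0, -0.3], [0.5, -1.2], [0.2, -0.1], [-1.0, -1.0], [-0.8, 0.2], [0.4, 1.2], [-0.0, -0.5], [-1.3, -1.6], [-0.1, -2.5]]
[[-0.7, 1.7], [0.2, 1.9], [-0.0, 0.3], [0.1, -0.1], [0.3, -0.7], [0.7, 0.6], [-1.0, 0.2], [-1.9, -0.0], [1.6, 1.3], [3.2, 2.6]]
[[2.4, 0.7], [0.4, 0.7], [0.4, 0.7], [-4.5, -2.3], [-0.6, -1.1], [-0.2, -1.1], [0.7, 0.1], [1.0, 0.1]]
(0, 1, 1) [ 0.4603 -0.189   0.1517  0.0873  0.012  -0.035 ] 8.69
(1, 0, 0) [ 0.4608 -0.1899  0.151   0.0832  0.01   -0.0381] 8.65
```

```bash
cat >> h.py <<'E'
YAW=.151; I=np.array([.4606,-.1892]); AX=np.array([np.cos(YAW),np.sin(YAW)]); AY=np.array([-AX[1],AX[0]])
def P(x,y,z): p=I+x*AX+y*AY; return [p[0],p[1],z-.019]
def M():
    """machine-frame x,y, axis z, force (machine axes), torque, t"""
    s=arm.sense(); p=s["tool_pos"]; f=s["ft_force"]; t=s["torque"]
    return np.round([s["t"],*(1e3*np.array([(p[:2]-I)@AX,(p[:2]-I)@AY,p[2]+.019])),f[:2]@AX,f[:2]@AY,f[2],t[:2]@AX,t[:2]@AY],2).tolist()
E
python3 - <<'E'
from h import *
import pickle
d=pickle.load(open("do.pkl","rb"))
h=np.array([[-.033,.094,0,1],[-.019,.114,0,1]])@np.linalg.inv(np.array(d["mount"])).T
print("pred end/pin px",[(d["cx"]+d["f"]*q[0]/-q[2],d["cy"]-d["f"]*q[1]/-q[2]) for q in h])
o=ori(YAW)
arm.reach(P(0,-.024,.20),o)
print(arm.servo_line(P(0,-.024,.125),v=.06,frame=None,max_force=6),M())
arm.wait(.2); print(M())
print(arm.servo_line(P(0,-.006,.125),v=.015,max_force=2.5),M())
E
```

```text
pred end/pin px [(np.float64(322.92308619827), np.float64(55.409202784092)), (np.float64(322.93647946996305), np.float64(-1.8725976064209817))]
False [16.64, 0.28, -24.15, 125.36, -0.18, 0.27, -3.48, -0.01, -0.04]
[16.84, 0.09, -24.15, 125.25, 0.27, 0.4, -4.09, -0.06, -0.12]
True [17.61, -0.45, -13.7, 124.54, -0.04, -3.05, -3.03, -0.71, -0.27]
```

```bash
python3 - <<'E'
from h import *
import pickle
for n in("dh.pkl","do.pkl"):
    d=pickle.load(open(n,"rb")); g=cv2.GaussianBlur(cv2.cvtColor(d["frame"],cv2.COLOR_BGR2GRAY),(1,5),0).astype(float)
    for v in (20,100,105,115):
        r=g[v]; gr=np.gradient(r); l=270+np.argmax(np.abs(gr[270:321])) if v>50 else 295+np.argmax(np.abs(gr[295:320])); R=321+np.argmax(np.abs(gr[321:375])) if v>50 else 321+np.argmax(np.abs(gr[321:348]))
        def sub(i): w=np.abs(gr[i-2:i+3]); return (w*np.arange(i-2,i+3)).sum()/w.sum()
        # predicted tangent columns
        rad=.0145 if v>50 else .005
        print(n,v,round(sub(l),2),round(sub(R),2),"mid",round((sub(l)+sub(R))/2,2))
    y={100:.078,20:.107}
    for rad,yy in((.0145,.078),(.005,.107)):
        c=np.linalg.inv(np.array(d["mount"])); th=np.linspace(0,2*np.pi,721)
        q=np.c_[-.019+rad*np.cos(th),np.full(721,yy),rad*np.sin(th),np.ones(721)]@c.T
        u=d["cx"]+d["f"]*q[:,0]/-q[:,2]; print("pred",u.min().round(2),u.max().round(2),"mid",((u.min()+u.max())/2).round(2),"px/mm",(d["f"]/-q[:,2].mean()/1000).round(2))
E
```

```text
dh.pkl 20 305.22 334.97 mid 320.09
dh.pkl 100 279.82 360.8 mid 320.31
dh.pkl 105 279.89 360.82 mid 320.35
dh.pkl 115 280.1 360.62 mid 320.36
pred 281.92 363.06 mid 322.49 px/mm 2.78
pred 307.93 337.33 mid 322.63 px/mm 2.94
do.pkl 20 305.3 334.88 mid 320.09
do.pkl 100 273.89 360.84 mid 317.37
do.pkl 105 273.79 360.79 mid 317.29
do.pkl 115 274.07 360.66 mid 317.36
pred 282.18 363.31 mid 322.75 px/mm 2.78
pred 308.2 337.59 mid 322.9 px/mm 2.94
```

```bash
python3 - <<'E'
from h import *
x=.001
print(arm.servo_line(P(x,.0035,.125),v=.02,max_force=11),M())
arm.wait(.2); print(M())
print(arm.servo_line(P(x,.0035,.102),v=.03,max_force=7),M())
for z in np.arange(.101,.0905,-.001):
    hit=arm.servo_line(P(x,.0035,z),v=.012,max_force=5); print(hit,M())
    if hit: break
E
```

```text
False [18.6, -0.2, 1.53, 124.79, -1.4, -7.89, -4.03, -1.85, 0.22]
[18.8, -0.19, 1.48, 124.79, -0.74, -7.68, -2.72, -1.9, 0.27]
False [19.72, 0.68, 1.72, 102.12, -0.52, -7.61, -1.69, -1.49, 0.08]
False [19.97, 0.7, 1.72, 101.15, -0.03, -7.63, -1.51, -1.52, -0.01]
False [20.22, 0.68, 1.75, 100.12, 0.42, -7.08, -1.68, -1.53, 0.0]
False [20.47, 0.68, 1.73, 99.13, -0.78, -8.34, -2.48, -1.45, -0.03]
False [20.72, 0.68, 1.8, 98.12, -1.11, -7.79, -2.95, -1.41, 0.03]
False [20.97, 0.67, 1.84, 97.12, -0.31, -7.49, -2.03, -1.42, -0.03]
False [21.22, 0.69, 1.86, 96.11, -1.11, -7.73, -1.96, -1.36, -0.03]
False [21.47, 0.65, 1.88, 95.08, -1.38, -7.81, -2.53, -1.37, -0.05]
False [21.72, 0.64, 1.91, 94.08, -0.42, -6.41, -1.83, -1.37, 0.02]
False [21.97, 0.66, 1.96, 93.09, -1.45, -7.47, -2.2, -1.35, -0.02]
False [22.22, 0.65, 2.03, 92.07, 0.05, -6.9, -1.71, -1.25, -0.05]
False [22.47, 0.62, 2.03, 91.06, -0.52, -7.82, -2.5, -1.34, 0.0]
```

```bash
python3 - <<'E'
from h import *
x=.0013; y0=None
for z in np.arange(.0905,.0725,-.0005):
    hit=arm.servo_line(P(x,.0035,z),v=.01,max_force=4); m=M(); print(hit,m)
    if hit or (y0 and abs(m[2]-y0)>.3): break
    y0=m[2]
arm.wait(.3); print(M())
E
```

```text
False [22.72, 0.83, 2.02, 90.54, -0.23, -6.41, -2.71, -1.28, -0.0]
False [22.97, 0.8, 2.08, 90.02, -0.13, -6.92, -2.33, -1.21, 0.03]
False [23.22, 0.82, 2.07, 89.53, -0.35, -7.02, -2.78, -1.26, 0.02]
False [23.47, 0.82, 2.09, 89.04, -0.02, -7.26, -2.74, -1.24, 0.03]
False [23.72, 0.83, 2.12, 88.52, 0.15, -6.71, -1.35, -1.22, 0.0]
False [23.97, 0.79, 2.12, 88.0, -0.47, -7.21, -2.41, -1.24, -0.02]
False [24.22, 0.8, 2.2, 87.5, -0.2, -8.13, -2.53, -1.23, 0.04]
False [24.47, 0.82, 2.17, 87.01, -0.38, -6.76, -2.44, -1.21, 0.02]
False [24.72, 0.79, 2.18, 86.49, -1.37, -6.97, -1.9, -1.24, 0.03]
False [24.97, 0.82, 2.22, 86.01, -0.72, -7.06, -2.52, -1.19, 0.03]
False [25.22, 0.8, 2.23, 85.5, -0.4, -7.25, -2.97, -1.18, 0.0]
False [25.47, 0.77, 2.24, 84.98, -0.88, -6.66, -3.01, -1.16, -0.03]
False [25.72, 0.82, 2.29, 84.49, -0.2, -6.03, -2.76, -1.18, 0.06]
False [25.97, 0.81, 2.29, 83.99, -0.07, -7.02, -2.42, -1.13, 0.03]
False [26.22, 0.81, 2.33, 83.49, -0.19, -7.42, -2.59, -1.15, -0.01]
False [26.47, 0.8, 2.38, 82.98, -0.13, -5.26, -2.89, -1.12, 0.01]
False [26.72, 0.78, 2.36, 82.47, -0.57, 
[... 634 characters left out ...]
, 1.61, 3.44, 77.82, -0.35, -3.64, 4.9, -1.05, 0.09]
False [29.47, 1.64, 3.67, 77.28, -0.84, -2.74, 5.99, -0.94, 0.1]
False [29.72, 1.71, 3.7, 76.85, -0.27, -3.9, 5.67, -0.99, 0.17]
False [29.97, 1.78, 3.81, 76.39, -1.42, -2.14, 5.62, -0.95, 0.12]
False [30.22, 1.88, 3.84, 75.96, -0.28, -3.24, 6.95, -1.01, 0.15]
False [30.47, 1.93, 3.88, 75.49, -0.91, -2.64, 6.79, -0.95, 0.12]
False [30.72, 2.04, 3.79, 75.11, -0.72, -3.3, 7.32, -1.02, 0.1]
False [30.97, 2.16, 3.76, 74.65, -0.18, -3.53, 7.49, -1.01, 0.09]
False [31.22, 2.22, 3.96, 74.17, 0.11, -2.12, 7.99, -0.95, 0.08]
False [31.47, 2.32, 3.85, 73.67, 0.21, -2.99, 7.42, -1.01, 0.01]
[31.77, 2.34, 3.83, 73.65, -0.82, -2.83, 8.11, -0.96, -0.01]
```

```bash
python3 - <<'E'
from h import *
import pickle
d=snap("wrist"); pickle.dump(d,open("dp.pkl","wb")); s=snap("scene")
a=d["frame"][0:480,160:480]; b=np.clip(s["frame"][165:270,130:260]*2.2,0,255).astype(np.uint8)
b=cv2.resize(b,(480,388),interpolation=cv2.INTER_CUBIC); b=np.vstack([b,np.zeros((92,480,3),np.uint8)])
cv2.imwrite("pics/z4.png",np.hstack([a,b]))
c=np.linalg.inv(np.array(d["mount"]))
for n,q in dict(endtop=[-.033,.094,0,1],band=[-.0335,.078,0,1]).items():
    q=c@q; print(n,d["cx"]+d["f"]*q[0]/-q[2]-160,d["cy"]-d["f"]*q[1]/-q[2])
E
```

```text
endtop 162.92261056642553 55.40816905146298
band 162.82722781141268 108.48120528657454
```

View pics/z4.png

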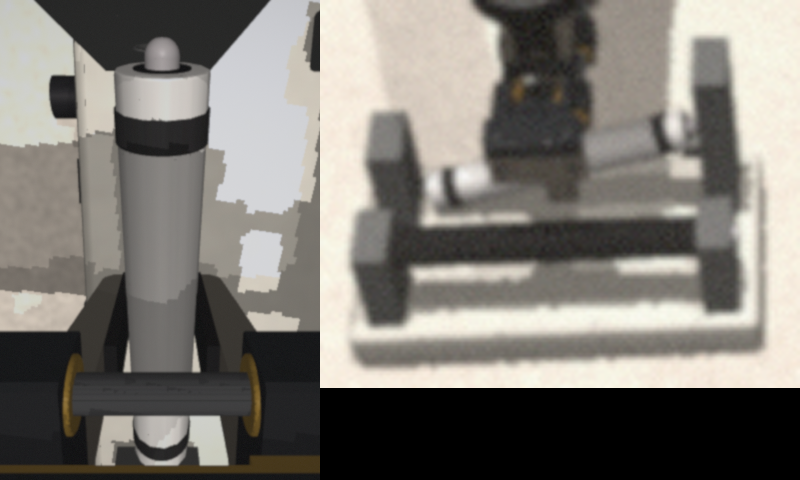

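```bash
python3 - <<'E'
from h import *
import pickle
d=pickle.load(open("dp.pkl","rb")); s=arm.sense()
R=Ro.from_rotvec(s["orientation"]).as_matrix(); R0=Ro.from_rotvec(ori(YAW)).as_matrix()
print("tool rot err deg (machine axes)",np.degrees(Ro.from_euler('z',-YAW).apply(Ro.from_matrix(R@R0.T).as_rotvec())).round(2), s["gripper_width"],M())
a=d["frame"][0:170,230:410]
l=cv2.cvtColor(a,cv2.COLOR_BGR2LAB); l[...,0]=cv2.createCLAHE(4,(2,2)).apply(l[...,0]); a=cv2.cvtColor(l,cv2.COLOR_LAB2BGR)
cv2.imwrite("pics/z5.png",cv2.resize(a,None,fx=3.5,fy=3.5,interpolation=cv2.INTER_CUBIC))
E
```

```text
tool rot err deg (machine axes) [0.02 0.02 0.05] 0.02733584859912934 [31.87, 2.32, 3.83, 73.66, 0.46, -1.85, 6.58, -0.95, -0.02]
```

View pics/z5.png

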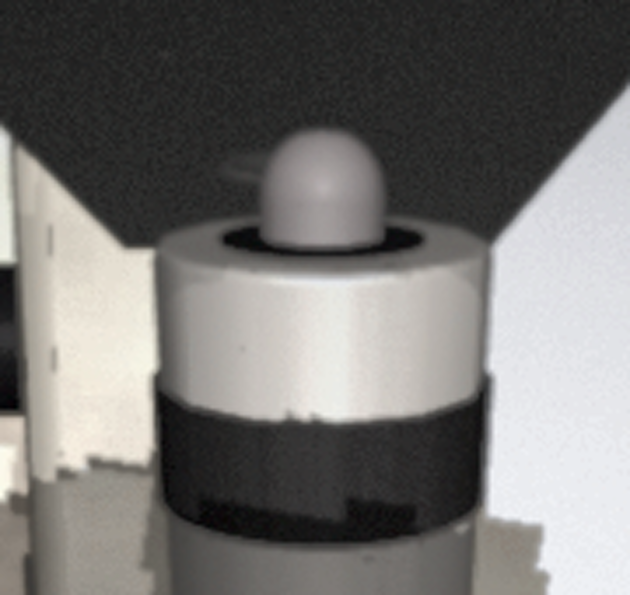

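```bash
python3 - <<'E'
from h import *
import pickle
d=pickle.load(open("dp.pkl","rb"))
def plane(px,ym):
    r=np.array([(px[0]-d["cx"])/d["f"],-(px[1]-d["cy"])/d["f"],-1])@d["R"].T; o=d["o"]
    om=np.array([(o[:2]-I)@AX,(o[:2]-I)@AY,o[2]]); rm=np.array([r[:2]@AX,r[:2]@AY,r[2]])
    return (om+rm*(ym-om[1])/rm[1])*1e3
for n,X in dict(holeL=(218,168),hole=(240,167),holetop=(245,150),holebot=(245,183),nosetop=(323,127),nosemid=(323,185)).items():
    print(n,plane((230+X[0]/3.5,X[1]/3.5),.1).round(1), plane((230+X[0]/3.5,X[1]/3.5),.095).round(1))
E
```

```text
holeL [ -7.4 100.   87.4] [ -5.4  95.  116.3]
hole [ -5.4 100.   87.9] [ -3.8  95.  116.7]
holetop [ -4.5 100.   95.5] [ -3.1  95.  122.7]
holebot [ -5.3 100.   79.9] [ -3.8  95.  110.3]
nosetop [  2.  100.  104.5] [  2.   95.  129.8]
nosemid [  2.1 100.   78.9] [  2.1  95.  109.5]
```

```bash
cat >> h.py <<'E'
def band(d):
    """dark-band rows (image) along the roller centre column + dark-run width there: level gives width 81, centre row 108"""
    g=cv2.cvtColor(d["frame"],cv2.COLOR_BGR2GRAY).astype(float); c=g[:200,316:325].mean(1)
    gr=np.gradient(cv2.GaussianBlur(c[:,None],(1,5),0)[:,0]); return [(i,round(gr[i],0)) for i in np.argsort(-np.abs(gr))[:8]]
E
python3 - <<'E'
from h import *
import pickle
for n in("dh.pkl","do.pkl","dp.pkl"): print(n,band(pickle.load(open(n,"rb"))))
arm.set_gripper(0,30)
D=[]
for z in(.085,.0925,.100):
    arm.servo_line(P(0,.0035,z),v=.03,max_force=12); d=snap("wrist"); D.append(d); print(M(),band(d))
pickle.dump(D,open("dz.pkl","wb")); cv2.imwrite("pics/z6.png",np.hstack([x["frame"][0:480,200:440] for x in D]))
E
```

```text
dh.pkl [(np.int64(123), np.float64(38.0)), (np.int64(92), np.float64(-36.0)), (np.int64(124), np.float64(35.0)), (np.int64(91), np.float64(-32.0)), (np.int64(93), np.float64(-28.0)), (np.int64(122), np.float64(26.0)), (np.int64(125), np.float64(21.0)), (np.int64(90), np.float64(-18.0))]
do.pkl [(np.int64(123), np.float64(40.0)), (np.int64(124), np.float64(35.0)), (np.int64(91), np.float64(-29.0)), (np.int64(122), np.float64(29.0)), (np.int64(90), np.float64(-27.0)), (np.int64(92), np.float64(-25.0)), (np.int64(89), np.float64(-21.0)), (np.int64(125), np.float64(21.0))]
dp.pkl [(np.int64(120), np.float64(-40.0)), (np.int64(121), np.float64(-36.0)), (np.int64(70), np.float64(-32.0)), (np.int64(119), np.float64(-32.0)), (np.int64(156), np.float64(26.0)), (np.int64(69), np.float64(-24.0)), (np.int64(71), np.float64(-24.0)), (np.int64(37), np.float64(22.0))]
[32.37, 0.94, 1.46, 75.17, -1.34, -3.59, 4.26, -0.89, 0.22] [(np.int64(123), np.float64(-43.0)), (np.int64(124), np.float64(-39.0)), (np.int64(72), np.float64(-33.0)), (np.int64(122), np.float64(-31.0)), (np.int64(159), np.float64(26.0)), (np.int64(71), np.float64(-25.0)), (np.int64(73), np.float64(-23.0)), (np.int64(76), np.float64(23.0))]
[33.15, -1.07, 2.9, 91.48, -0.44, -5.61, -5.63, -1.45, -0.15] [(np.int64(124), np.float64(-43.0)), (np.int64(123), np.float64(-38.0)), (np.int64(72), np.float64(-37.0)), (np.int64(125), np.float64(-33.0)), (np.int64(73), np.float64(-32.0)), (np.int64(159), np.float64(28.0)), (np.int64(71), np.float64(-27.0)), (np.int64(160), np.float64(25.0))]
[33.6, -1.18, 2.92, 98.95, -0.84, -5.86, -5.04, -1.41, -0.01] [(np.int64(124), np.float64(-46.0)), (np.int64(125), np.float64(-40.0)), (np.int64(72), np.float64(-37.0)), (np.int64(73), np.float64(-35.0)), (np.int64(123), np.float64(-33.0)), (np.int64(160), np.float64(27.0)), (np.int64(159), np.float64(26.0)), (np.int64(76), np.float64(25.0))]
```

View pics/z6.png

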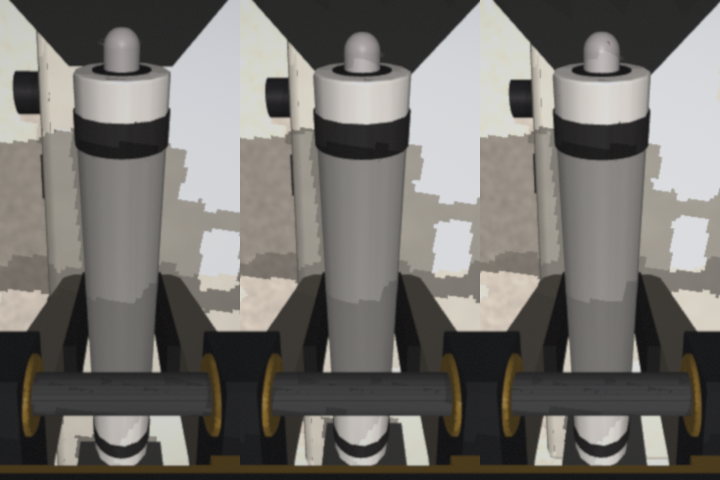

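```bash
cat >> h.py <<'E'
from scipy.optimize import brentq
def rows(d,y,th):
    q=np.array([-.019-y*np.sin(th)-.0145*np.cos(th), y*np.cos(th)-.0145*np.sin(th),0,1])
    q=np.linalg.inv(np.array(d["mount"]))@q; return d["cy"]-d["f"]*q[1]/-q[2]
def pitch(d):
    """roller pitch in the gripper, deg (+ = sprung end up), from the dark band's edges"""
    g=cv2.cvtColor(d["frame"],cv2.COLOR_BGR2GRAY).astype(float); c=g[:200,316:325].mean(1)
    gr=np.gradient(cv2.GaussianBlur(c[:,None],(1,5),0)[:,0])
    best=max(((min(-gr[i],gr[j]),i,j) for i in range(60,170) for j in range(i+26,min(i+42,195))))
    _,i,j=best; th=[]
    for row,ref in((i,92),(j,123.5)):
        y=brentq(lambda y:rows(d,y,0)-ref,.06,.095)
        try: th.append(np.degrees(brentq(lambda t:rows(d,y,t)-row,-.15,.45)))
        except ValueError: th.append(np.nan)
    return i,j,np.round(th,1).tolist()
E
python3 - <<'E'
from h import *
import pickle
for n in("dh.pkl","do.pkl","dp.pkl"): print(n,pitch(pickle.load(open(n,"rb"))))
for d in pickle.load(open("dz.pkl","rb")): print(pitch(d))
print(arm.servo_line(P(0,.0035,.150),v=.06,max_force=10),M()); 
print(arm.servo_line(P(0,-.010,.165),v=.06,max_force=10),M())
arm.wait(.1);d=snap("wrist");print(M(),pitch(d))
E
```

```text
dh.pkl (92, 123, [-0.0, -0.7])
do.pkl (91, 124, [nan, 0.6])
dp.pkl (121, 156, [19.1, 19.2])
(124, 159, [20.1, 20.3])
(125, 159, [20.5, 20.3])
(125, 160, [20.5, 20.6])
False [34.58, -0.26, 4.06, 149.57, 0.39, -0.06, -3.18, -0.05, -0.06]
False [35.07, 0.03, -10.4, 165.24, -0.08, 1.09, -3.89, -0.11, -0.06]
[35.22, -0.2, -9.76, 164.85, 0.2, 0.69, -4.1, -0.07, -0.06] (122, 157, [19.4, 19.6])
```

```bash
python3 - <<'E'
from h import *
arm.servo_line(P(0,-.022,.155),v=.06); arm.set_gripper(0,20)
for z in(.130,.118,.1155):
    print(arm.servo_line(P(0,-.022,z),v=.05,max_force=9),M()); d=snap("wrist");print(pitch(d),band(d)[:4])
E
```

```text
False [36.49, -0.11, -21.9, 129.81, -0.38, -0.09, -2.87, -0.14, -0.02]
(106, 141, [12.5, 12.8]) [(np.int64(140), np.float64(49.0)), (np.int64(141), np.float64(43.0)), (np.int64(106), np.float64(-42.0)), (np.int64(105), np.float64(-39.0))]
False [36.93, -0.29, -22.04, 117.62, -0.31, -1.03, -3.5, -0.15, -0.05]
(99, 131, [8.1, 6.9]) [(np.int64(99), np.float64(-39.0)), (np.int64(131), np.float64(38.0)), (np.int64(132), np.float64(36.0)), (np.int64(100), np.float64(-35.0))]
False [37.23, 0.17, -22.02, 115.54, 0.01, -0.45, -2.63, -0.17, -0.2]
(98, 131, [7.3, 6.9]) [(np.int64(130), np.float64(46.0)), (np.int64(129), np.float64(38.0)), (np.int64(131), np.float64(36.0)), (np.int64(98), np.float64(-33.0))]
```

```bash
python3 - <<'E'
from h import *
d=snap("wrist")
print([(t,round(rows(d,.0837,np.radians(t)),1),round(rows(d,.0726,np.radians(t)),1)) for t in(-6,-3,0,3,6,10,15,20)])
for z in(.112,.109,.106,.103):
    print(arm.servo_line(P(0,-.022,z),v=.03,max_force=9),M()); d=snap("wrist"); r=pitch(d); print(r)
    if r[0]<=92: break
E
```

```text
[(-6, np.float64(88.9), np.float64(122.4)), (-3, np.float64(89.0), np.float64(123.7)), (0, np.float64(89.9), np.float64(125.7)), (3, np.float64(91.6), np.float64(128.5)), (6, np.float64(94.3), np.float64(132.1)), (10, np.float64(99.4), np.float64(138.1)), (15, np.float64(108.6), np.float64(148.0)), (20, np.float64(121.2), np.float64(160.6))]
False [37.6, -0.03, -21.95, 111.84, -0.5, 0.38, -3.43, -0.11, -0.16]
(97, 129, [6.4, 5.4])
False [37.9, -0.06, -21.93, 108.81, 0.41, 0.57, -2.25, 0.03, -0.11]
(97, 128, [6.4, 4.6])
False [38.2, -0.06, -21.95, 105.82, -0.4, -0.06, -1.9, -0.09, -0.1]
(97, 127, [6.4, 3.7])
False [38.5, -0.07, -22.02, 102.83, 0.8, 0.49, -2.06, -0.03, -0.21]
(97, 127, [6.4, 3.7])
```

```bash
cat >> h.py <<'E'
from scipy.optimize import least_squares
def bandfit(d,cal=None):
    """(pitch deg, axial shift mm) of roller in grip from band rows and width; needs cal=(i,j,w) of the level view"""
    i,j,_=pitch(d); g=cv2.cvtColor(d["frame"],cv2.COLOR_BGR2GRAY).astype(float)
    gr=np.gradient(g[:200,316:325].mean(1))
    def sub(k): w=np.abs(gr[k-2:k+3]); return (w*np.arange(k-2,k+3)).sum()/w.sum()
    r=g[int((i+j)/2)-4:int((i+j)/2)+5].mean(0); q=np.gradient(r)
    l=262+np.argmin(q[262:300]); R=345+np.argmax(q[345:380])
    def sc(k): w=np.abs(q[k-2:k+3]); return (w*np.arange(k-2,k+3)).sum()/w.sum()
    ob=np.array([sub(i),sub(j),sc(R)-sc(l)])
    if cal is None: return ob
    mi=np.linalg.inv(np.array(d["mount"]))
    def dep(y,t):
        q=mi@np.array([-.019-y*np.sin(t),y*np.cos(t),0,1]); return -q[2]
    y1=brentq(lambda y:rows(d,y,0)-cal[0],.05,.1); y2=brentq(lambda y:rows(d,y,0)-cal[1],.05,.1); ym=(y1+y2)/2
    f=lambda p:[rows(d,y1+p[1],p[0])-ob[0],rows(d,y2+p[1],p[0])-ob[1],cal[2]*dep(ym,0)/dep(ym+p[1],p[0])-ob[2]]
    s=least_squares(f,[0.02,0],x_scale=[.01,.001]); return round(np.degrees(s.x[0]),1),round(s.x[1]*1e3,1),np.round(s.fun,1).tolist(),ob.round(1).tolist()
E
python3 - <<'E'
from h import *
import pickle
c=bandfit(pickle.load(open("dh.pkl","rb"))); print(c)
for n in("do.pkl","dp.pkl"): print(n,bandfit(pickle.load(open(n,"rb")),c))
for d in pickle.load(open("dz.pkl","rb"))+pickle.load(open("do2.pkl","rb")): print(bandfit(d,c))
d=snap("wrist"); pickle.dump(d,open("dl.pkl","wb")); print("now",bandfit(d,c))
s=snap("scene"); b=np.clip(s["frame"][165:270,130:260]*2.2,0,255).astype(np.uint8)
cv2.imwrite("pics/z7.png",np.hstack([cv2.resize(b,(480,388),interpolation=cv2.INTER_CUBIC),d["frame"][:388,160:480]]))
E
```

```text
[ 91.87405642 123.32608696  80.89644859]
do.pkl (np.float64(7.0), np.float64(2.1), [-0.6, 0.7, -0.2], [90.9, 123.4, 87.1])
dp.pkl (np.float64(16.1), np.float64(-2.1), [0.8, -0.9, 0.2], [120.4, 156.0, 93.0])
(np.float64(17.0), np.float64(-2.3), [0.8, -0.8, 0.2], [123.4, 158.9, 93.7])
(np.float64(16.6), np.float64(-2.8), [0.7, -0.7, 0.1], [124.1, 159.3, 93.2])
(np.float64(17.0), np.float64(-2.6), [0.8, -0.8, 0.1], [124.3, 159.7, 93.6])
(np.float64(5.2), np.float64(1.3), [-0.5, 0.5, -0.2], [91.6, 123.8, 85.3])
(np.float64(0.2), np.float64(0.2), [0.6, -0.6, 0.3], [90.9, 123.6, 80.8])
now (np.float64(-9.2), np.float64(-2.1), [0.6, -0.6, 0.4], [96.9, 126.4, 74.1])
```

View pics/z7.png

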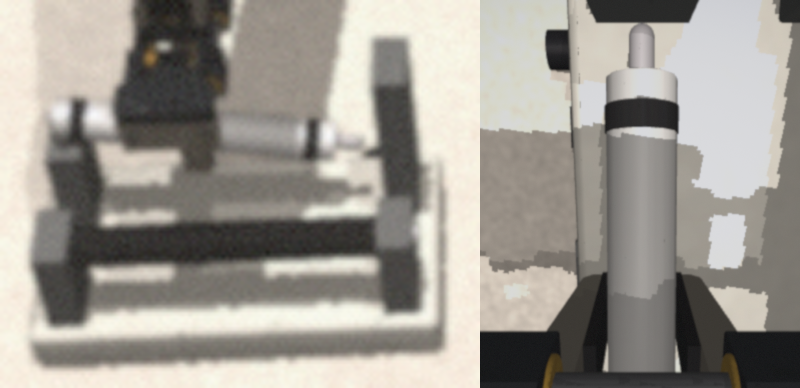

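```bash
cat >> h.py <<'E'
def G(tip,phi,c,alpha,s,x=0.):
    """TCP pose with the sprung-pin tip at tip=(y,z) [m, machine], roller pitch phi, pin pushed in c; roller sits in grip at pitch alpha, shift s"""
    u=np.array([np.cos(phi),np.sin(phi)]); g=np.array(tip)-(.114+s-c)*u
    p=phi-alpha; o=ori(YAW,p); t=Ro.from_rotvec(o).as_matrix()[:,0]*.019
    w=I+x*AX+g[0]*AY; return np.array([w[0],w[1],g[1]])+t, o
E
python3 - <<'E'
from h import *
import pickle
c=bandfit(pickle.load(open("dh.pkl","rb")))
arm.servo_line(P(0,-.022,.115),v=.06); arm.set_gripper(0,60); arm.wait(.15)
d=snap("wrist"); b=bandfit(d,c); print(b)
al,s=np.radians(b[0]),b[1]*1e-3; phi=np.radians(-9.5)
np.save("as.npy",[al,s])
p,o=G((.090,.0873),phi,0,al,s); print(p,np.degrees(phi-al))
print(arm.servo_line(p,v=.05,frame=o,max_force=6),M())
arm.wait(.15); d=snap("wrist"); print(bandfit(d,c),M())
E
```

```text
(np.float64(-8.6), np.float64(-2.2), [0.4, -0.4, 0.2], [97.2, 126.4, 74.6])
[ 0.46369355 -0.20953116  0.08675467] -0.9000000000000012
False [39.75, -0.3, -20.04, 105.32, 0.76, 0.05, -3.16, -0.03, -0.1]
(np.float64(-8.4), np.float64(-2.2), [0.5, -0.5, 0.3], [97.1, 126.6, 74.7]) [39.95, 0.18, -20.69, 105.89, 0.26, 0.64, -4.43, -0.08, -0.05]
```

```bash
python3 - <<'E'
from h import *
al,s=np.load("as.npy"); phi=np.radians(-9.5)
p,o=G((.1075,.0873),phi,0,al,s)
print(arm.servo_line(p,v=.012,frame=o,max_force=2.5),M())
arm.wait(.1); t=arm.sense()["tool_pos"]; p0,_=G((.100,.0873),phi,0,al,s)
print("tip past face mm", ((t-p0)[:2]@AY*1e3).round(2), "dz",((t-p0)[2]*1e3).round(2), M())
E
```

```text
True [41.24, -0.63, -4.54, 105.28, -0.38, -0.78, -3.62, -0.39, -0.15]
tip past face mm 5.99 dz -0.84 [41.34, -0.95, -4.58, 104.91, 1.55, -2.13, -3.15, -0.45, -0.33]
```

```bash
python3 - <<'E'
from h import *
import pickle
c=bandfit(pickle.load(open("dh.pkl","rb")))
al,s=np.load("as.npy"); x=-.0005
p,o=G((.106,.0870),np.radians(-9.5),.0135,al,s,x)
print(arm.servo_line(p,v=.02,frame=o,max_force=11),M())
for f in(-7,-5,-3.5,-2):
    p,o=G((.106,.0870),np.radians(f),.0135,al,s,x)
    print(arm.servo_line(p,v=.015,frame=o,max_force=6),M())
d=snap("wrist"); pickle.dump(d,open("dq.pkl","wb")); b=bandfit(d,c); R=arm.sense()["orientation"]
print(b)
E
```

```text
False [42.13, -0.81, 6.84, 103.42, -0.9, -8.4, -2.39, -1.71, -0.1]
False [42.57, -0.68, 7.19, 98.97, 1.03, -7.21, -2.33, -1.6, -0.14]
False [42.94, -0.66, 7.42, 95.54, -0.14, -6.43, -2.98, -1.62, -0.1]
False [43.26, -0.63, 7.67, 92.97, 0.53, -6.81, -3.1, -1.63, -0.1]
False [43.58, -0.55, 8.0, 90.43, 0.68, -7.5, -2.93, -1.69, -0.15]
(np.float64(-8.4), np.float64(-2.4), [0.3, -0.3, 0.2], [97.9, 127.1, 74.7])
```

```bash
python3 - <<'E'
from h import *
al,s=np.load("as.npy"); x=-.0005; s-=.0002
def go(f,c,z=.0870,v=.015,mf=5):
    p,o=G((.106,z),np.radians(f),c,al,s,x); h=arm.servo_line(p,v=v,frame=o,max_force=mf)
    t=arm.sense()["tool_pos"]; q=((t-p)[:2]@AY)*1e3; print(f,c,h,"err y z",q.round(2),((t-p)[2]*1e3).round(2),M()); return h
go(-.2,.0135); go(-.2,.010)
for c in(.008,.0065,.005):
    if go(-.2,c,v=.012,mf=3.5): break
E
```

```text
-0.2 0.0135 False err y z -2.02 -0.17 [43.98, -0.53, 8.66, 87.38, 1.09, -6.88, -2.95, -1.74, -0.12]
-0.2 0.01 False err y z -1.49 -0.05 [44.37, -0.46, 5.69, 87.51, 0.02, -6.94, -2.55, -1.55, -0.17]
-0.2 0.008 False err y z -1.18 -0.08 [44.68, -0.47, 3.99, 87.49, 0.82, -5.42, -4.49, -1.38, -0.14]
-0.2 0.0065 False err y z -0.85 -0.06 [44.96, -0.43, 2.83, 87.51, 0.63, -5.1, -3.48, -1.35, -0.19]
-0.2 0.005 False err y z -0.28 -0.02 [45.23, -0.45, 1.89, 87.56, 1.47, -4.26, -3.36, -1.37, -0.26]
```

```bash
cat >> h.py <<'E'
def go(f,c,z=.0870,v=.015,mf=5,x=-.0005):
    al,s=np.load("as.npy"); s-=.0002
    p,o=G((.106,z),np.radians(f),c,al,s,x); h=arm.servo_line(p,v=v,frame=o,max_force=mf)
    t=arm.sense()["tool_pos"]; q=((t-p)[:2]@AY)*1e3; print(f,c,h,"err y z",q.round(2),((t-p)[2]*1e3).round(2),M()); return q
E
python3 - <<'E'
from h import *
arm.wait(.2); print(M())
for c in(.004,.003): 
    if go(-.2,c,v=.01,mf=3.5)>2: break
arm.wait(.2); print(M())
E
```

```text
[45.43, -0.45, 2.13, 87.56, 1.09, -4.21, -4.27, -1.31, -0.27]
-0.2 0.004 False err y z 0.02 -0.01 [45.68, -0.49, 1.19, 87.57, 0.09, -4.78, -3.91, -1.26, -0.24]
-0.2 0.003 False err y z 0.07 -0.02 [45.93, -0.52, 0.25, 87.56, 1.62, -3.75, -3.95, -1.13, -0.24]
[46.13, -0.48, 0.23, 87.59, 0.07, -4.31, -3.85, -1.19, -0.19]
```

```bash
python3 - <<'E'
from h import *
import pickle
c=bandfit(pickle.load(open("dh.pkl","rb")))
print(bandfit(snap("wrist"),c))
for k in(.002,.001,.000):
    q=go(-.2,k,v=.01,mf=3.5); m=M()
    if q>1.2 or m[5]>0: break
d=snap("wrist"); print(bandfit(d,c)); s=snap("scene"); pickle.dump(d,open("dn.pkl","wb"))
b=np.clip(s["frame"][165:270,130:260]*2.2,0,255).astype(np.uint8)
cv2.imwrite("pics/z8.png",np.hstack([cv2.resize(b,(480,388),interpolation=cv2.INTER_CUBIC),d["frame"][:388,160:480]]))
E
```

```text
(np.float64(-8.7), np.float64(-2.2), [0.7, -0.7, 0.4], [97.1, 126.8, 74.4])
-0.2 0.002 False err y z 0.02 -0.01 [46.43, -0.51, -0.8, 87.58, 1.04, -3.6, -2.32, -1.1, -0.22]
-0.2 0.001 False err y z 0.59 -0.01 [46.68, -0.51, -1.24, 87.58, -0.7, -1.26, -2.32, -0.58, -0.23]
-0.2 0.0 False err y z 1.54 -0.01 [46.93, -0.53, -1.28, 87.58, 1.15, 3.04, -1.04, 0.47, -0.22]
(np.float64(-8.9), np.float64(-2.2), [0.4, -0.4, 0.2], [97.3, 126.5, 74.4])
```

```bash
python3 - <<'E'
from h import *
import pickle
go(-.2,.0012,v=.01); arm.wait(.1); print(M())
arm.set_gripper(.034,5); arm.wait(.1); print(arm.sense()["gripper_width"],M())
arm.set_gripper(.055); print(M())
s=arm.sense(); p=np.array(s["tool_pos"])
print(arm.servo_line(p+[0,0,.05],v=.06,max_force=6),M())
arm.servo_line(p+[0,0,.19],v=.15); q=p+[0,0,.21]
arm.reach([I[0]-.07*AX[0]-.07*AY[0],I[1]-.07*AX[1]-.07*AY[1],.32],ori(YAW)); arm.wait(.2)
d=snap("wrist"); s=snap("scene"); pickle.dump((d,s),open("df.pkl","wb")); print(M())
b=np.clip(s["frame"][165:270,130:260]*2.2,0,255).astype(np.uint8)
w=cv2.resize(d["frame"][0:340,280:480],(353,600),interpolation=cv2.INTER_CUBIC)
b=cv2.resize(b,(440,356),interpolation=cv2.INTER_CUBIC); b=np.vstack([b,np.zeros((244,440,3),np.uint8)])
cv2.imwrite("pics/z9.png",np.hstack([b,w]))
E
```

```text
-0.2 0.0012 False err y z 0.31 -0.01 [47.3, -0.5, -1.31, 87.58, 0.58, 2.76, -3.04, 0.47, -0.28]
[47.4, -0.51, -1.3, 87.57, 1.02, 2.52, -2.94, 0.5, -0.24]
0.03399974929109815 [47.82, -0.49, -2.12, 87.72, -0.44, 0.35, -0.9, -0.24, -0.07]
[48.31, -0.48, -1.65, 87.6, -0.42, -0.08, 0.32, -0.18, -0.1]
False [49.29, -0.76, -1.63, 137.33, 0.06, -0.21, 0.21, -0.23, -0.07]
[51.2, -69.42, -69.1, 338.2, 0.64, -0.21, 0.17, -0.05, -0.05]
```

View pics/z9.png

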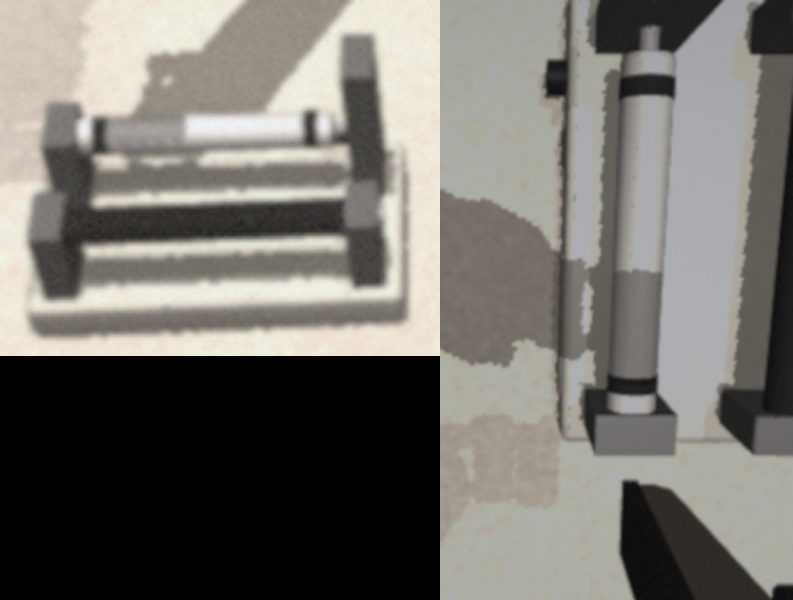

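```bash
python3 -c "
from h import *
print(M()); arm.close_job()"
```

```text
[51.2, -69.42, -69.1, 338.2, 0.64, -0.21, 0.17, -0.05, -0.05]
the job is handed in; nothing more can be done
```

The idler roller is back between the two blocks with its sprung pin in the tall block, and I handed the job in at 51.2 s with the gripper clear.

- **First attempt failed:** I pressed the pin in on the tall face and slid the roller down. It tilted about 17° in the grip, and I missed the recess. I also let the downward push build up to a force change of about 12 N there before stopping.
- **What worked:** I lifted the roller out and pressed its low end gently against the top of the low block, which left it tilted about 9° nose down. I then fed the sprung pin into the tall recess, found by feel 6.0 mm past the face. With the pin pressed in, I swung the roller level about that pin and moved it towards the low block until it stopped.
- **Last checks:**
  - The stop came with the plunger at about 1.5–2 mm, against the 2 mm expected when fully home.
  - After I let go, the tool force was near zero.
  - The last pictures show the roller level, in line with the driven roller, with its barrel end against the low block.
- **Not measured directly:**
  - The depth of the pins comes from the arm's position and the force. The fixed pin inside its recess cannot be seen.
  - The recess height was uncertain: my estimates ran from about 82 to 87 mm above the bench, and I used 87 mm.
  - I did not re-measure the bottles, beaker and tip box at the end. No move was planned near them and no unexpected contact was felt.

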